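# Switch off the polishing drive and pop its fuse hatch

## Robot

A 6-joint arm with a two-finger parallel gripper is mounted at the origin on the work surface. World frame = base frame: x ahead of the robot, y to its left, z up, the work surface at z = 0. Lengths are in m, angles in rad, forces in N, time in s.
With the tool pointing down it reaches from about 0.425 to 0.95 m from the base axis. Payload 3.5 kg.
Tool frame: the origin (TCP) lies at the very end of the fingers, on their centre line; the grasp point (between the pads) lies 19 mm behind it; z points along the fingers, y is the direction in which the jaws open and shut (so a half turn about z gives the same grasp; the last joint's range is limited). The gripper opens to 85 mm and grips with 20 to 120 N. Pads are 22 mm wide; open, the fingers measure 114 mm over their backs; the gripper's body (76 mm by 85 mm) begins 54 mm behind the grasp point. The pads swing forward as they close: fully open they stand 13 mm farther back than shut.
Start: joints at [1.09, 0.286, 1.577, -0, 1.279, -0.15], TCP at [0.219, 0.638, 0.231] pointing down, gripper open.
Joint ranges: [-2.77, 2.77], [-0.9, 2.22], [0.21, 2.48], [-1.53, 4.67], [0.24, 2.81], [-2.84, 2.84]. Speed limits (rad/s): [2.79, 2.79, 3.14, 3.14, 3.14, 3.14].

## Interface

Orientations are given as a unit quaternion [x, y, z, w].
In Python, from plant import ctrl, imaging gives the robot as it stands.
- The arm moves only by the shell command python3 -m creep 'ROWS' [OPENING] [FORCE]. ROWS is JSON, one flat list of numbers, 4 for each row, row after row: the shift along the tool's x, y, z in units of 25 mm (1.0 is 25 mm), then the turn about the tool's z in units of 5 degrees (1.0 is 5 degrees). A call has 1 to 20 rows; each row is the pose to reach, as a shift and turn from the pose commanded when the call began, along the tool's axes at that moment; what a row does not reach only later rows make up. A row lasts 1/12 s, in which the tool goes at most 41.7 mm and 7.16 degrees, less where a joint would pass 70% of its speed; a pose out of reach is approached as far as the arm can. A call with a gripper value outside its range is refused whole. OPENING is the closure in counts, from 0 (fully open) to 255 (shut), set as the call begins (- or left out, the last holds). The fingers move at their own pace and stop on an object; FORCE is the grip in N (left out, the last holds). Time passes only in rows, so rows that repeat a pose let the fingers close. It gives the time, the measured TCP pose, the force and the opening at its end, in the units of the state.
- ctrl.get_state(): the state, without advancing time (a new reading comes with each control period).
- imaging.read_camera(name): name is "side" or "top"; returns the picture (400x640x3 uint8, red, green, blue); there is no depth.
- imaging.camera_info(name): a dict with "intrinsics" (3x3 intrinsics, pixels), "origin" and "attitude" of the camera in the world. Camera axes: x right, y down, z forward; pixel columns grow to the right and rows downward; lengths in m; the calibration is good to about 2 mm. A picture is of the moment at which its call begins. camera_info takes no time and is no camera call.
- ctrl.sign_off(): hands the job in, once; it reports no verdict.
Trained networks look in the newest picture that a camera, given by its name, has taken for a name from the list of things; names that differ only in an ending like _2 or _b are one class to them, and where a whole thing is asked for, a point or a joint stands for the part that bears it (a point fixed in the world has none). Each returns a list of dicts, best first, with "p" (0 to 1); they miss things now and then, are a little off and sometimes report something else, mostly with a low value. They report only what shows in the picture. A call takes as long as a camera call.
- imaging.silhouettes(camera, name): "mask" (400x640 bool, what is visible of it) and "uv" ([column, row] in pixels, amid what is visible of it).
The state is a dict: "time": time; "qpos": joint angles; "dq": joint speeds; "joint_efforts": joint torques, N m; "eef_pos": TCP position; "tcp_rot": TCP orientation; "contact_force": force on the tool from outside, world axes, zero at the start; "wrist_torque": the same for the moment, N m; "opening": opening from 0.0 (shut) to 1.0 (fully open).
Only numpy, scipy, OpenCV 4.12 (cv2) and the standard library are available. Lean on these libraries where they do the work, as an engineer would, in place of code of your own. Each camera call takes 0.05 s, during which the arm holds its last target.

## Task

A fuse of the polishing spindle's drive box is to be changed: first switch the box off by pressing the raised front end of its rocker switch fully down, then press the thumb pad of the closed fuse hatch in once with the fingertips, let go so that the hatch pops up by itself, and watch for a second or two that it stays open. Press the hatch only once (a second press shuts it again), do not pick anything up, and leave the speed knob, the clamps, tools and other loose things where they are.

Things in the scene. Friction and masses are not known exactly. Their poses are not given: they have to be found in the camera images.
- drive_box: spindle drive box: fixed grey steel case, 180 mm (its x) x 280 mm (y), flat top 92 mm above the bench. Origin on the bench under its centre; x from front to finned rear, y to its left, z up. On top, seen from the front: left the fuse hatch, right of the middle the rocker, far right the knob (highest, 23 mm above the top), at the rear a loose clamp and a screwed-down steel cover that does not open
- rocker (a joint): black main switch, 40 mm long (box x) x 28 mm wide, pivot 98 mm above the bench along box y; its top is a shallow V of two flat 20 mm faces. Rad: 0 = on (rear face level, front face sloping up to a tip 8 mm higher); 0.40 = off, front face level, 98 mm above the bench and 2 mm above the bezel round it. Takes about 3 N at rocker_raised_end, stays where left; 0.34 and up counts as off
- rocker_raised_end (a point): point on the rocker's front face, 15 mm from the pivot towards the box's front: the raised end to be pressed down. It starts about 104 mm above the bench and goes down about 6 mm to switch off
- hatch (a joint): grey flap 84 mm (box x) x 64 mm (y), flush in the box's top, hinged at its rear edge. Rad: 0 shut and latched; negative pressed in, stop -0.0675 (4.7 mm at the pad); positive open, stop 0.42. Push-push latch: pressed past -0.045 (about 2 N at the pad) and let go, its spring swings it up to 0.42 (pad rises 29 mm) and keeps it there; pressed right in again it latches shut. A lesser press: nothing
- hatch_pad (a point): centre of the top of the hatch's thumb pad: a ribbed block 18 mm (box x) x 32 mm (box y) standing 7 mm above the hatch's face, close to its free (front) edge; 99 mm above the bench when shut, 70 mm from the hinge
- hatch_hinge (a point): middle of the hatch's hinge line, which runs along the box's y axis
- latch_pin (a joint): the latch's pin inside the box, not seen; m, sideways along the box's y. 0 = latched; above 0.002 while it is let out; 0.0005 = unlatched and free; below -0.0045 only when a popped hatch is being pressed shut again
- knob_pointer (a point): tip of the white pointer on the speed knob, a black turning knob 40 mm across and 22 mm high; leave its setting alone. 14 mm from the knob's axis
- clamp_top: polished cast pipe-clamp half (C-shaped strap with an eye at each end), 75 x 41 mm, 16 mm high, loose, lying on the drive box's top near its rear edge; leave alone. Origin on its underside
- clamp_left: a like clamp half, loose, lying on the bench to the left of the drive box; leave alone. Origin on its underside
- clamp_front: a like clamp half, loose, lying on the bench in front of the drive box; leave alone. Origin on its underside
- tape_roll: roll of paper tape, 60 mm across, 24 mm high, loose, flat on the bench in front of the drive box; leave alone. Origin on its underside
- compound_bar: bar of polishing compound, 50 x 90 x 32 mm high, loose, to the right of the drive box; leave alone. Origin on its underside
- pliers: pliers with blue handles, about 175 mm long, 14 mm high, loose, flat on the bench to the left of the drive box; leave alone. Origin on its underside, near the pivot
- fuse_tray: small grey open tray of spare fuses, with one divider, 70 x 100 x 28 mm high, loose, to the right of the drive box; leave alone. Origin on its underside

How it is judged:
On the way, in this order (a step that is already met when the one before it is completed fails the run):
1. the rocker switch is off, with the hatch still shut (value of joint rocker above 0.34 rad and value of joint hatch below 0.03 rad), for 0.1 s.
2. the hatch is pressed in by the fingers (value of joint hatch below -0.03 rad and contact force between the fingers and hatch above 0.5 N), for 0.02 s.
3. the hatch has popped and stays open for a second with nothing touching it (value of joint hatch above 0.32 rad and contact force between anything else and hatch below 0.1 N), for 1 s.
At the end, for the whole second after the job is handed in: The rocker is off (0.34 rad or more), the hatch stands open by itself (0.32 rad or more, at rest), the knob's pointer is within 7 mm and every loose thing within 30 mm of where it started (value of joint rocker above 0.34 rad and value of joint hatch above 0.32 rad and velocity of joint hatch between -0.05 and 0.05 rad/s and distance of knob_pointer from where it was at the start of the episode below 0.007 m and distance of each of clamp_top, clamp_left, clamp_front, tape_roll, compound_bar, pliers, fuse_tray from where it was at the start of the episode below 0.03 m); the robot touches nothing.
It fails at once if the hatch opens before the box is switched off (value of joint hatch above 0.06 rad and not (value of joint rocker above 0.34 rad)).
It fails at once if the popped hatch is pressed shut again (value of joint latch_pin below -0.0045 m).
It fails at once if the speed knob is turned (pointer off by 7 mm) (distance of knob_pointer from where it was at the start of the episode above 0.007 m).
It fails at once if a loose thing is moved, lifted or carried (30 mm) (distance of any of clamp_top, clamp_left, clamp_front, tape_roll, compound_bar, pliers, fuse_tray from where it was at the start of the episode above 0.03 m).
It also fails if it takes over 38 s, if anything falls off the work surface, if the arm or the gripper's body presses on something with over 40 N, if the wrist force passes 120 N, or if a joint passes its speed limit or range.

## Working session

There is one attempt and no reset: what is moved stays moved. The work goes in short steps, Python scripts to look and compute and a shell command to move; the robot and the scene stay as the last step left them, time stands still between calls to the robot, and variables do not carry over. Pictures are saved under pics/ and viewed, and the job is handed in when it is done.

```bash
mkdir -p pics; ls
python3 - <<'E'
from plant import ctrl, imaging
import cv2
s=ctrl.get_state();print(s)
for n in("side","top"):
    print(n,imaging.camera_info(n))
    cv2.imwrite(f"pics/{n}0.png",imaging.read_camera(n)[:,:,::-1])
E
```

```text
pics
{'time': 0.0, 'qpos': array([ 1.08999944e+00,  2.87165298e-01,  1.57817628e+00, -2.48272256e-05,
        1.27855931e+00, -1.50005838e-01]), 'dq': array([ 0.00117246,  0.00042692, -0.00081062,  0.00018274,  0.00192583,
       -0.00151712]), 'joint_efforts': array([ 1.27270316e-03, -4.05990601e+01, -2.92620957e+01, -8.34285038e-05,
        5.88796043e-03,  6.84301149e-07]), 'eef_pos': array([0.21891268, 0.63783116, 0.22994779]), 'tcp_rot': array([ 1.64638818e-01,  9.86353247e-01, -1.10087591e-03, -3.46708877e-04]), 'contact_force': array([-0.46418391, -0.1786053 , -0.39889202]), 'wrist_torque': array([-0.04328007,  0.00177067,  0.00863653]), 'opening': 1.0013908845204331}
side {'intrinsics': array([[364.569788  ,   0.        , 319.7956165 ],
       [  0.        , 364.569788  , 199.15418392],
       [  0.        ,   0.        ,   1.        ]]), 'origin': array([ 0.44091502, -0.51821609,  0.52067052]), 'attitude': array([ 0.88044447, -0.08987222,  0.03980662, -0.46384906])}
top {'intrinsics': array([[396.37033521,   0.        , 323.20063843],
       [  0.        , 396.37033521, 201.46149092],
       [  0.        ,   0.        ,   1.        ]]), 'origin': array([0.44278612, 0.05160208, 1.06382099]), 'attitude': array([-0.69986413,  0.71205232, -0.02749169,  0.04915181])}
```

View pics/top0.png

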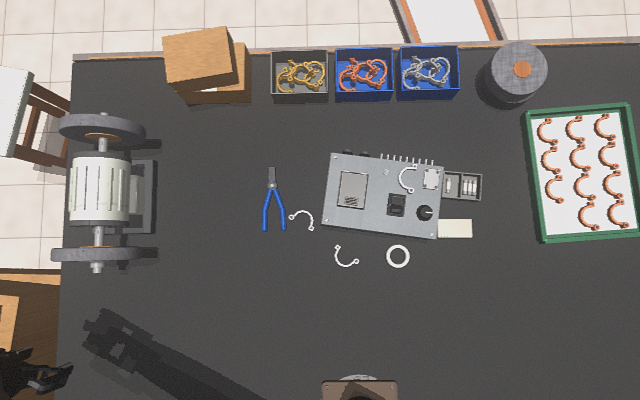

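View pics/side0.png

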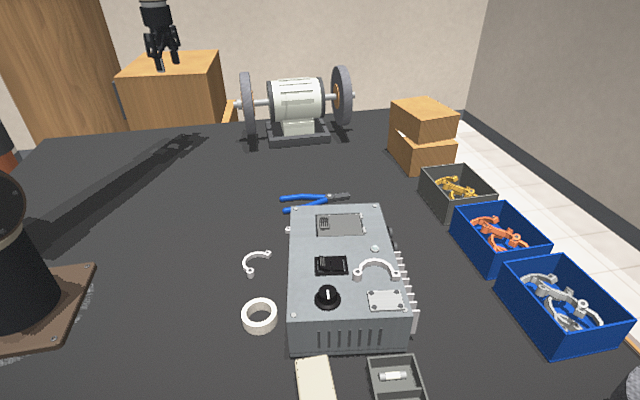

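The top view shows the box at about (383,195), with its fins at the top of the image. The hatch is near (352,190), the rocker near (397,205) and the knob near (424,212). The side view shows the rocker at (331,265) and the hatch pad near (324,224). Next I'll triangulate these points from both views.

```bash
cat > h.py <<'E'
import numpy as np
from scipy.spatial.transform import Rotation as R
from plant import ctrl, imaging
import cv2
def cam(n):
    i=imaging.camera_info(n); return i['intrinsics'],np.array(i['origin']),R.from_quat(i['attitude']).as_matrix()
def ray(n,uv):
    K,o,A=cam(n); d=A@np.linalg.inv(K)@[uv[0],uv[1],1]; return o,d/np.linalg.norm(d)
def onz(n,uv,z):
    o,d=ray(n,uv); return o+d*(z-o[2])/d[2]
def tri(a,b):
    o1,d1=ray("side",a);o2,d2=ray("top",b)
    s=np.linalg.lstsq(np.c_[d1,-d2],o2-o1,rcond=None)[0]
    p,q=o1+s[0]*d1,o2+s[1]*d2
    return (p+q)/2,np.linalg.norm(p-q)
def proj(n,p):
    K,o,A=cam(n); c=K@(A.T@(np.asarray(p)-o)); return c[:2]/c[2]
E
python3 - <<'E'
from h import *
for n in("side","top"):
    im=cv2.imread(f"pics/{n}0.png")
    x,y,w,h=(270,190,160,120) if n=="side" else (310,140,160,110)
    cv2.imwrite(f"pics/{n}0z.png",cv2.resize(im[y:y+h,x:x+w],None,fx=5,fy=5,interpolation=cv2.INTER_CUBIC))
r={}
for t in("rocker","rocker_raised_end","hatch","hatch_pad","drive_box","knob_pointer"):
    for n in("side","top"):
        l=imaging.silhouettes(n,t)
        for d in l[:2]:
            ys,xs=np.where(d['mask']); 
            print(t,n,round(d['p'],2),np.round(d['uv'],1),len(xs),xs.min(),xs.max(),ys.min(),ys.max())
        if l: r[t,n]=l[0]['uv']
    if (t,"side") in r and (t,"top") in r: print(t,tri(r[t,"side"],r[t,"top"]))
# box pose from the top-face mask of camera top
E
```

```text
rocker side 0.66 [331.1 266.9] 337 318 343 257 271
rocker top 0.68 [394.  207.3] 155 390 401 198 213
rocker (array([ 0.53516751, -0.09415586,  0.08496258]), np.float64(0.00666928711231865))
rocker_raised_end side 0.62 [331.4 260.9] 371 317 343 256 271
rocker_raised_end top 0.46 [394.7 202.3] 194 390 402 196 213
rocker_raised_end (array([ 0.54099531, -0.09365658,  0.09803049]), np.float64(0.00372621688992361))
hatch side 0.55 [333.7 224.3] 900 316 361 214 235
hatch top 0.65 [349.3 190.8] 874 338 367 172 208
hatch (array([0.57182729, 0.01586369, 0.08468679]), np.float64(0.0065866409987269635))
hatch_pad side 0.75 [339.9 223.7] 980 316 362 213 236
hatch_pad top 0.98 [354.  188.3] 917 338 368 172 207
hatch_pad (array([0.57880992, 0.00421829, 0.09353562]), np.float64(0.002216678406703534))
drive_box side 0.82 [346.4 286.5] 16811 286 419 203 356
drive_box side 0.52 [252.1 257.7] 293 242 271 251 278
drive_box top 0.8 [379.8 195.6] 8409 322 442 149 238
drive_box (array([ 0.57261905, -0.06924854,  0.00254501]), np.float64(0.002046789888595017))
knob_pointer side 0.91 [324.5 301.9] 544 314 340 285 310
knob_pointer side 0.5 [339.7 222.8] 991 316 362 214 237
knob_pointer top 0.63 [423.8 212.9] 202 417 432 205 220
knob_pointer (array([ 0.5144631 , -0.16528393,  0.08760793]), np.float64(0.004033932368711069))
```

```bash
sleep 1
```

```text
(no output)
```

View pics/side0z.png

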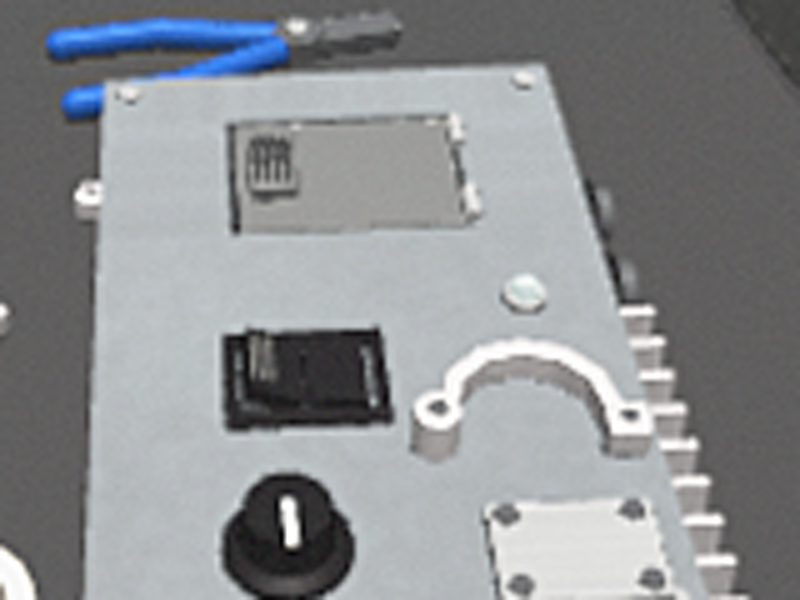

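View pics/top0z.png

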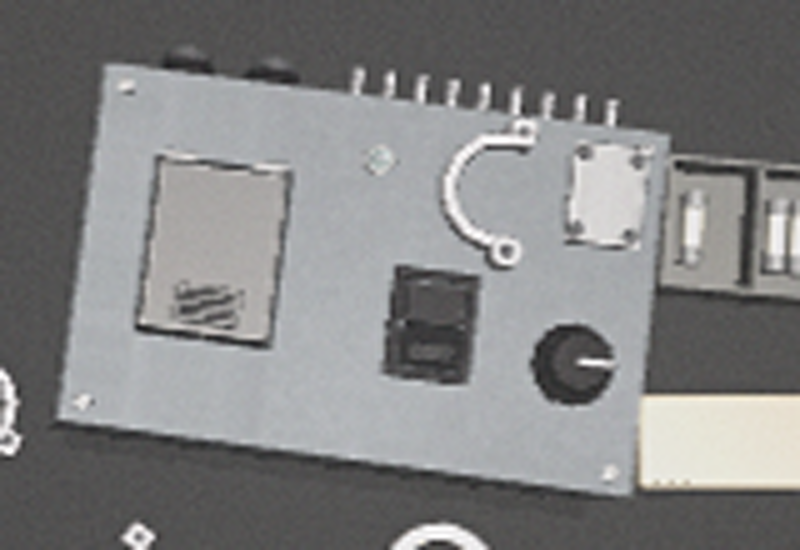

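```bash
cat >> h.py <<'E'
T=lambda u,v:(310+(u+.5)/5-.5,140+(v+.5)/5-.5)
S=lambda u,v:(270+(u+.5)/5-.5,190+(v+.5)/5-.5)
E
python3 - <<'E'
from h import *
C={k:onz("top",T(*v),.092)[:2] for k,v in dict(RL=(105,65),RR=(670,133),FR=(632,495),FL=(58,420)).items()}
print({k:np.round(v,4) for k,v in C.items()}, "side:",onz("side",S(103,80),.092),onz("side",S(545,65),.092))
print("sizes",[round(np.linalg.norm(C[a]-C[b]),4) for a,b in(("RL","RR"),("FL","FR"),("RL","FL"),("RR","FR"))])
for a,b in (("RR","RL"),("FR","FL"),("FL","RL"),("FR","RR")): print(np.degrees(np.arctan2(*(C[b]-C[a])[::-1])))
print("center",sum(C.values())/4)
for nm,s,t in (("pad",(271,160),(207,303)),("screw",(525,292),(380,160)),("rocker rear-left bezel",(382,330),(398,266)),("rock rear right",(392,418),(483,275)),("rock front R",(226,428),(467,383)),("rock front L",(224,335),(384,372)),("hatch RL",(450,116),(157,155)),("hatch FL",(232,124),(136,328)),("hatch FR",(237,232),(270,346)),("hatch RR",(470,225),(292,168))):
    p,e=tri(S(*s),T(*t)); print(nm,np.round(p,4),round(e,4), "top@.094",np.round(onz("top",T(*t),.094)[:2],4),"side@.094",np.round(onz("side",S(*s),.094)[:2],4))
print("pad@.099",onz("top",T(207,303),.099),onz("side",S(271,160),.099))
E
```

```text
{'RL': array([0.6714, 0.0602]), 'RR': array([ 0.6307, -0.2179]), 'FR': array([ 0.4533, -0.1912]), 'FL': array([0.4944, 0.0864])} side: [0.49391658 0.0846406  0.092     ] [0.67181824 0.0565564  0.092     ]
sizes [np.float64(0.2811), np.float64(0.2805), np.float64(0.1789), np.float64(0.1795)]
81.6929115612021
81.57800122691106
-8.410286089972253
-8.581269071588201
center [ 0.56243268 -0.06564185]
pad [0.5493 0.0124 0.0971] 0.0017 top@.094 [0.5505 0.0121] side@.094 [0.5493 0.0163]
screw [ 0.6198 -0.0747  0.0943] 0.0002 top@.094 [ 0.6199 -0.0748] side@.094 [ 0.6198 -0.0744]
rocker rear-left bezel [ 0.567  -0.082   0.0935] 0.0 top@.094 [ 0.567  -0.0819] side@.094 [ 0.5669 -0.0824]
rock rear right [ 0.5606 -0.1229  0.0948] 0.0021 top@.094 [ 0.5617 -0.1232] side@.094 [ 0.5598 -0.1222]
rock front R [ 0.5082 -0.1137  0.0921] 0.0015 top@.094 [ 0.5088 -0.1134] side@.094 [ 0.5072 -0.1155]
rock front L [ 0.5147 -0.0734  0.0937] 0.0005 top@.094 [ 0.5149 -0.0733] side@.094 [ 0.5144 -0.0737]
hatch RL [0.6256 0.0351 0.089 ] 0.0003 top@.094 [0.6248 0.0352] side@.094 [0.6233 0.0287]
hatch FL [0.5396 0.0472 0.0898] 0.0008 top@.094 [0.5388 0.0473] side@.094 [0.539  0.0417]
hatch FR [ 0.5292 -0.0184  0.0907] 0.0004 top@.094 [ 0.5287 -0.0182] side@.094 [ 0.5287 -0.0223]
hatch RR [ 0.6155 -0.0313  0.0898] 0.0041 top@.094 [ 0.6168 -0.0314] side@.094 [ 0.6117 -0.0362]
pad@.099 [0.54992781 0.01234781 0.099     ] [0.54798739 0.01001012 0.099     ]
```

```bash
cat >> h.py <<'E'
def delta(p):
    s=ctrl.get_state(); A=R.from_quat(s['tcp_rot']).as_matrix()
    y=np.degrees(np.arctan2(A[1,1],A[0,1]))
    print("tcp",np.round(s['eef_pos'],4),"yaw of tool y",round(y,2),"t",round(s['time'],2),"F",np.round(s['contact_force'],2),"op",round(s['opening'],3),"tilt",np.round(A[:,2],4))
    print("units",np.round(A.T@(np.array(p)-s['eef_pos'])/.025,3),"turn",round(-(81.55-y)/5,2))
E
python3 -c "
from h import *
delta([.45,.3,.2]);delta([.523,-.0958,.16])"
```

```text
tcp [0.2192 0.6384 0.2314] yaw of tool y 71.05 t 0.7 F [ 0.62 -0.32  0.9 ] op 1.001 tilt [ 0.e+00  1.e-04 -1.e+00]
units [-13.128  -9.804   1.254] turn -2.1
tcp [0.2192 0.6384 0.2314] yaw of tool y 71.05 t 0.7 F [ 0.62 -0.32  0.9 ] op 1.001 tilt [ 0.e+00  1.e-04 -1.e+00]
units [-21.033 -23.829   2.853] turn -2.1
```

```bash
python3 -m creep '[-1.2,-0.9,0.1,-0.2, -2.4,-1.8,0.2,-0.4, -3.6,-2.7,0.3,-0.6, -4.8,-3.6,0.5,-0.8, -6,-4.5,0.6,-1, -7.2,-5.4,0.7,-1.2, -8.4,-6.3,0.8,-1.4, -9.6,-7.2,0.9,-1.6, -10.8,-8.1,1,-1.8, -12,-9,1.1,-2, -13,-9.8,1.2,-2.1, -13.7,-11.1,1.2,-2.1, -14.5,-12.4,1.2,-2.1, -15.2,-13.7,1.2,-2.1, -15.9,-15,1.2,-2.1, -16.7,-16.3,1.2,-2.1, -17.4,-17.6,1.2,-2.1, -18.2,-18.9,1.2,-2.1, -19,-20.2,1.2,-2.1, -19.7,-21.5,1.2,-2.1]' 255 40; python3 -c "
from h import *
delta([.523,-.0958,.13])"
```

```text
time: 2.37
eef_pos: [0.5108, -0.0319, 0.2018]
tcp_rot: [0.074, 0.997, -0.0, 0.001]
contact_force: [0.1, 0.5, -0.3]
opening: -0.003
tcp [ 0.5108 -0.0319  0.2018] yaw of tool y 81.53 t 2.37 F [ 0.09  0.48 -0.34] op -0.003 tilt [ 1.3e-03 -3.0e-04 -1.0e+00]
units [-0.856 -2.454  2.875] turn -0.0
```

```bash
python3 -m creep '[-0.4,-1.2,0.6,0, -0.7,-2.1,1.2,0, -0.9,-2.5,1.8,0, -0.9,-2.5,2.3,0, -0.9,-2.5,2.6,0, -0.9,-2.5,2.6,0]'
python3 - <<'E'
from h import *
delta([.523,-.0958,.1085])
for n in("side","top"):
    im=imaging.read_camera(n)[:,:,::-1]
    x,y,w,h=(270,190,160,120) if n=="side" else (310,140,160,110)
    cv2.imwrite(f"pics/{n}1z.png",cv2.resize(im[y:y+h,x:x+w],None,fx=5,fy=5,interpolation=cv2.INTER_CUBIC))
E
```

```text
time: 2.87
eef_pos: [0.5219, -0.0938, 0.1341]
tcp_rot: [0.074, 0.997, 0.001, -0.002]
contact_force: [-0.9, 0.2, -1.1]
opening: -0.002
tcp [ 0.5219 -0.0938  0.1341] yaw of tool y 81.57 t 2.87 F [-0.93  0.19 -1.09] op -0.002 tilt [-0.0042  0.002  -1.    ]
units [-0.058 -0.074  1.022] turn 0.0
```

View pics/side1z.png

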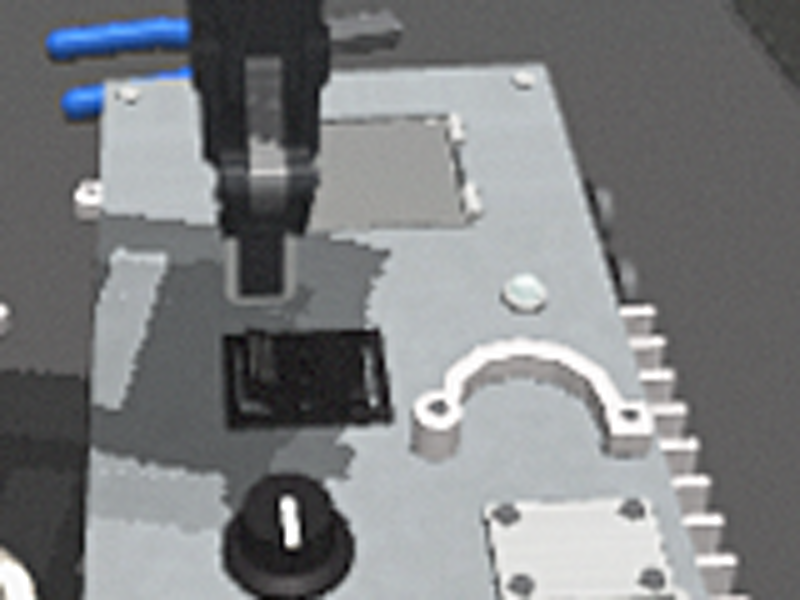

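View pics/top1z.png

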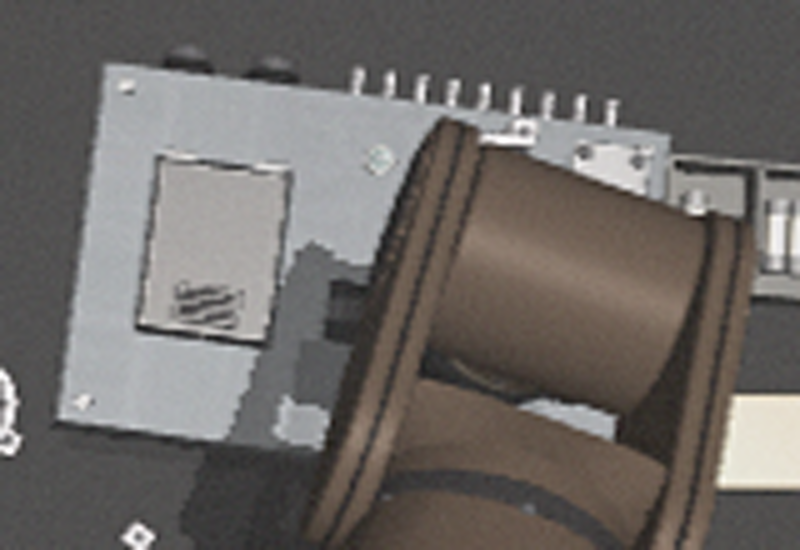

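The side view shows the fingertips at zoom pixel (262,298), just above the raised front half of the rocker at (245–300, 330–400). That matches the measured positions, so I'll press down.

```bash
python3 -m creep '[-0.05,-0.07,0.5,0, -0.05,-0.07,0.9,0, -0.05,-0.07,1.0,0, -0.05,-0.07,1.05,0, -0.05,-0.07,1.1,0, -0.05,-0.07,1.15,0, -0.05,-0.07,1.2,0, -0.05,-0.07,1.25,0, -0.05,-0.07,1.25,0]'; python3 -c "
from h import *
delta([.523,-.0958,.0975])"
```

```text
time: 3.72
eef_pos: [0.5247, -0.0971, 0.1053]
tcp_rot: [0.074, 0.997, -0.0, 0.0]
contact_force: [-0.4, -0.3, 0.7]
opening: 0.003
tcp [ 0.5247 -0.0971  0.1053] yaw of tool y 81.54 t 3.72 F [-0.4  -0.25  0.66] op 0.003 tilt [ 5.e-04 -2.e-04 -1.e+00]
units [0.075 0.04  0.313] turn -0.0
```

```bash
python3 -m creep '[0.04,0,0.04,0, 0.04,0,0.08,0, 0.04,0,0.12,0, 0.04,0,0.16,0, 0.04,0,0.2,0, 0.04,0,0.24,0, 0.04,0,0.24,0]'; python3 -c "
from h import *
delta([.523,-.0958,.0975])"
```

```text
time: 4.3
eef_pos: [0.5233, -0.0968, 0.0988]
tcp_rot: [0.074, 0.997, -0.0, -0.0]
contact_force: [-0.3, -0.5, 2.3]
opening: 0.004
tcp [ 0.5233 -0.0968  0.0988] yaw of tool y 81.55 t 4.3 F [-0.3  -0.48  2.27] op 0.004 tilt [-4.e-04 -0.e+00 -1.e+00]
units [0.017 0.039 0.05 ] turn -0.0
```

Contact force is about 2–3 N as expected. A little further until it reaches the stop.

```bash
python3 -m creep '[0,0,0.03,0, 0,0,0.06,0, 0,0,0.08,0, 0,0,0.08,0]'; python3 -c "
from h import *
delta([.523,-.0958,.0975])"
```

```text
time: 4.63
eef_pos: [0.5233, -0.0969, 0.098]
tcp_rot: [0.074, 0.997, -0.0, -0.001]
contact_force: [-3.6, 0.9, 8.3]
opening: 0.004
tcp [ 0.5233 -0.0969  0.098 ] yaw of tool y 81.56 t 4.63 F [-3.58  0.85  8.26] op 0.004 tilt [-0.0012  0.     -1.    ]
units [0.019 0.041 0.019] turn 0.0
```

```bash
python3 -m creep '[0,0,-0.8,0, 0,0,-1.6,0, 0,0.8,-2.2,0, -0.1,1.9,-2.2,0, -0.2,3,-2.2,0, -0.4,4,-2.2,0, -0.42,4.45,-2.2,0, -0.42,4.45,-2.2,0]'
python3 - <<'E'
from h import *
delta([.550,.012,.1035])
for n in("side","top"):
    im=imaging.read_camera(n)[:,:,::-1]
    x,y,w,h=(270,190,160,120) if n=="side" else (310,140,160,110)
    cv2.imwrite(f"pics/{n}2z.png",cv2.resize(im[y:y+h,x:x+w],None,fx=5,fy=5,interpolation=cv2.INTER_CUBIC))
E
```

```text
time: 5.3
eef_pos: [0.55, 0.0136, 0.1513]
tcp_rot: [0.072, 0.997, 0.0, -0.001]
contact_force: [-0.7, -0.2, 0.1]
opening: -0.0
tcp [0.55   0.0136 0.1513] yaw of tool y 81.73 t 5.3 F [-0.75 -0.21  0.12] op -0.0 tilt [-1.2e-03  5.0e-04 -1.0e+00]
units [-0.013 -0.065  1.914] turn 0.04
```

View pics/side2z.png

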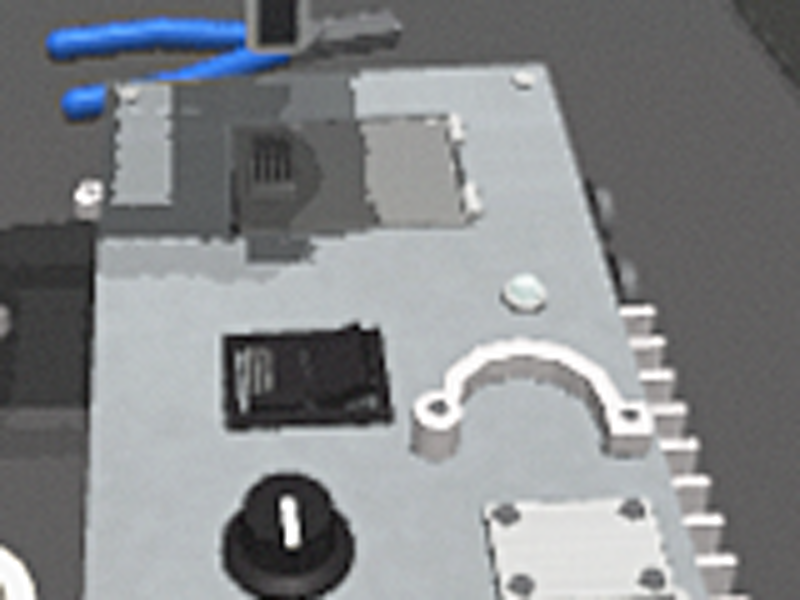

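View pics/top2z.png

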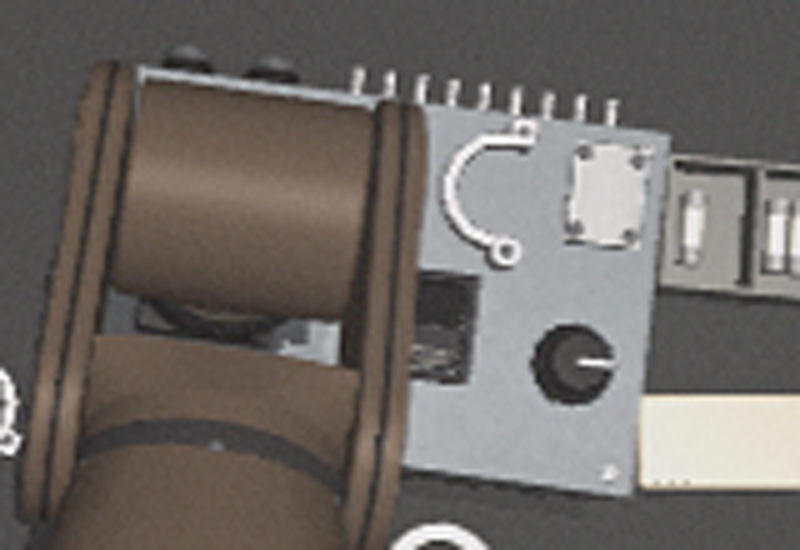

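The rocker has flipped: in the side view its rear end, at zoom (365,335–400), is now the raised one and the front face is level. The fingers are above the pad at (271,165). I'll press it now.

```bash
python3 -m creep '[0,-0.05,0.6,0, 0,-0.05,1.2,0, 0,-0.05,1.6,0, 0,-0.05,1.8,0, 0,-0.05,1.88,0, 0,-0.05,1.92,0, 0,-0.05,1.92,0]'; python3 -c "
from h import *
delta([.550,.012,.0945])"
```

```text
time: 5.98
eef_pos: [0.5503, 0.0101, 0.1044]
tcp_rot: [0.074, 0.997, -0.0, 0.0]
contact_force: [0.7, 0.3, -0.3]
opening: 0.005
tcp [0.5503 0.0101 0.1044] yaw of tool y 81.52 t 5.98 F [ 0.7   0.29 -0.28] op 0.005 tilt [ 6.e-04 -2.e-04 -1.e+00]
units [0.025 0.075 0.398] turn -0.01
```

```bash
python3 -m creep '[0,0.06,0.05,0, 0,0.06,0.1,0, 0,0.06,0.15,0, 0,0.06,0.2,0, 0,0.06,0.24,0, 0,0.06,0.28,0, 0,0.06,0.32,0, 0,0.06,0.36,0, 0,0.06,0.36,0]'; python3 -c "
from h import *
delta([.550,.012,.0945])"
```

```text
time: 6.73
eef_pos: [0.55, 0.012, 0.0949]
tcp_rot: [0.074, 0.997, 0.0, -0.0]
contact_force: [-0.8, 0.3, 2.3]
opening: 0.002
tcp [0.55   0.012  0.0949] yaw of tool y 81.55 t 6.73 F [-0.8   0.33  2.29] op 0.002 tilt [-5.e-04  2.e-04 -1.e+00]
units [ 0.002 -0.002  0.016] turn -0.0
```

Depth is about 4.1 mm at 2.3 N. A touch further to be sure, then straight up quickly.

```bash
python3 -m creep '[0,0,0.03,0, 0,0,0.06,0, 0,0,0.06,0]'; python3 -m creep '[0,0,-1,0, 0,0,-2.5,0, 0,0,-4,0, 0.5,0,-5,0, 1,0,-5.5,0, 1.5,1,-5.5,0, 2,2.5,-5.5,0, 2,4,-5.5,0, 2,5,-5.5,0, 2,6,-5.5,0, 2,6,-5.5,0, 2,6,-5.5,0]'
python3 - <<'E'
from h import *
delta([.550,.012,.0945])
for n in("side","top"):
    im=imaging.read_camera(n)[:,:,::-1]
    x,y,w,h=(270,190,160,120) if n=="side" else (310,140,160,110)
    cv2.imwrite(f"pics/{n}3z.png",cv2.resize(im[y:y+h,x:x+w],None,fx=5,fy=5,interpolation=cv2.INTER_CUBIC))
E
```

```text
time: 6.98
eef_pos: [0.5502, 0.012, 0.0947]
tcp_rot: [0.074, 0.997, 0.0, -0.0]
contact_force: [-3.4, 0.7, 6.6]
opening: 0.0
time: 7.98
eef_pos: [0.5228, 0.1684, 0.2306]
tcp_rot: [0.072, 0.997, -0.0, 0.0]
contact_force: [0.8, -0.4, -0.6]
opening: -0.001
tcp [0.5228 0.1684 0.2306] yaw of tool y 81.69 t 7.98 F [ 0.8  -0.38 -0.61] op -0.001 tilt [-0.e+00 -5.e-04 -1.e+00]
units [-1.981 -6.032  5.449] turn 0.03
```

View pics/side3z.png

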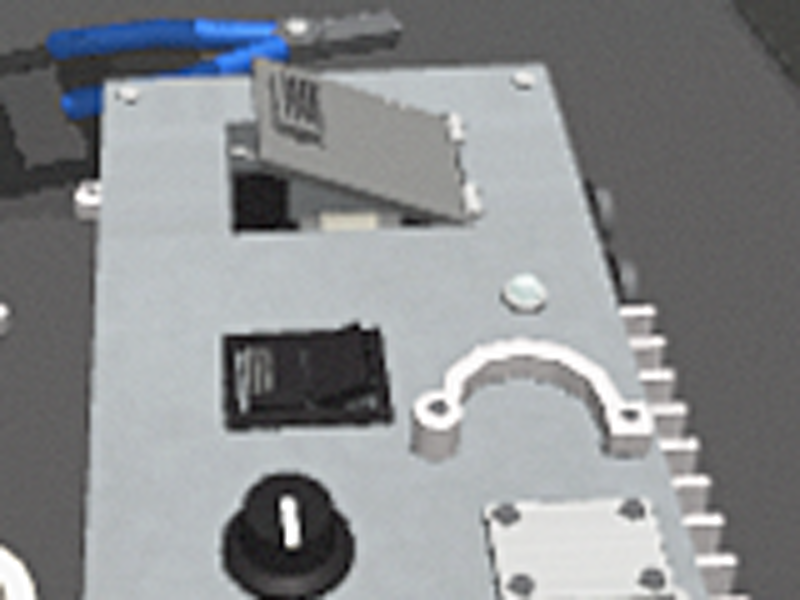

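View pics/top3z.png

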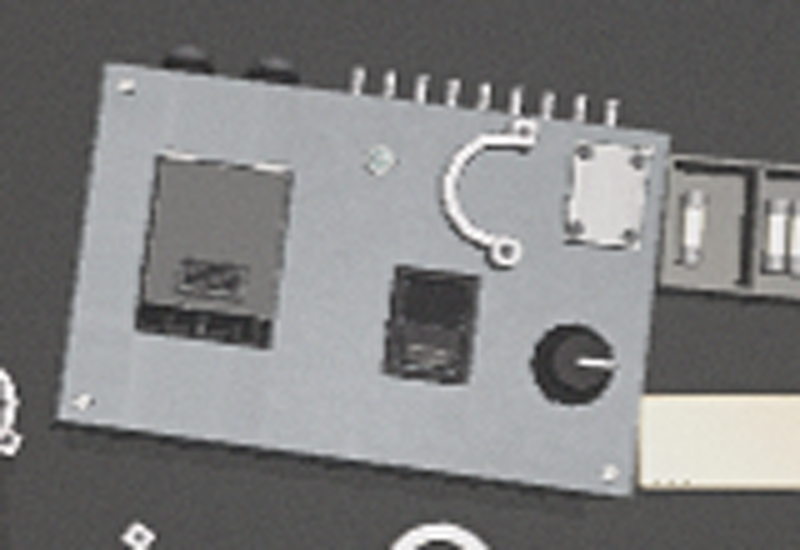

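The side view shows the hatch popped open, with its free edge at zoom (258,60–150). The rocker is still off, and the knob and clamp look unchanged. I'll watch for two seconds.

```bash
python3 -m creep '[0,0,0,0, 0,0,0,0, 0,0,0,0, 0,0,0,0, 0,0,0,0, 0,0,0,0, 0,0,0,0, 0,0,0,0, 0,0,0,0, 0,0,0,0, 0,0,0,0, 0,0,0,0, 0,0,0,0, 0,0,0,0, 0,0,0,0, 0,0,0,0, 0,0,0,0, 0,0,0,0, 0,0,0,0, 0,0,0,0]'
python3 - <<'E'
from h import *
p=cv2.imread("pics/side3z.png")
im=imaging.read_camera("side")[:,:,::-1]; cv2.imwrite("pics/side4.png",im)
z=cv2.resize(im[190:310,270:430],None,fx=5,fy=5,interpolation=cv2.INTER_CUBIC)
d=cv2.absdiff(p,z).max(2); print("changed px",(d>60).sum())
t0=cv2.imread("pics/top0.png"); t=imaging.read_camera("top")[:,:,::-1]
d=cv2.absdiff(t0,t).max(2)[140:280,225:490]>50; ys,xs=np.where(d);print("changed vs start:",len(xs),sorted(set(zip((xs+225)//10*10,(ys+140)//10*10))))
E
```

```text
time: 9.75
eef_pos: [0.5229, 0.1676, 0.2311]
tcp_rot: [0.074, 0.997, -0.0, 0.0]
contact_force: [-0.7, -0.2, 0.3]
opening: 0.001
changed px 0
changed vs start: 1019 [(np.int64(220), np.int64(190)), (np.int64(230), np.int64(190)), (np.int64(240), np.int64(180)), (np.int64(240), np.int64(190)), (np.int64(250), np.int64(180)), (np.int64(250), np.int64(190)), (np.int64(250), np.int64(260)), (np.int64(260), np.int64(160)), (np.int64(260), np.int64(180)), (np.int64(260), np.int64(190)), (np.int64(260), np.int64(200)), (np.int64(260), np.int64(210)), (np.int64(260), np.int64(220)), (np.int64(260), np.int64(230)), (np.int64(270), np.int64(160)), (np.int64(270), np.int64(180)), (np.int64(270), np.int64(190)), (np.int64(270), np.int64(200)), (np.int64(270), np.int64(210)), (np.int64(270), np.int64(220)), (np.int64(280), np.int64(190)), (np.int64(280), np.int64(200)), (np.int64(280), np.int64(210)), (np.int64(280), np.int64(220)), (np.int64(280), np.int64(230)), (np.int64(280), np.int64(240)), (np.int64(290), np.int64(210)), (np.int64(290), np.int64(220)), (np.int64(290), np.int64(230)), (np.int64(290), np.int64(240)), (np.int64(290), np.int64(260)), (np.int64(300), np.int64(200)), (np.int64(300), np.int64(210)), (np.int64(330), np.int64(190)), (np.int64(330), np.int64(200)), (np.int64(340), np.int64(170)), (np.int64(340), np.int64(180)), (np.int64(340), np.int64(190)), (np.int64(340), np.int64(200)), (np.int64(350), np.int64(170)), (np.int64(350), np.int64(180)), (np.int64(350), np.int64(190)), (np.int64(350), np.int64(200)), (np.int64(360), np.int64(170)), (np.int64(360), np.int64(180)), (np.int64(360), np.int64(190)), (np.int64(360), np.int64(200)), (np.int64(390), np.int64(190)), (np.int64(390), np.int64(200)), (np.int64(390), np.int64(210)), (np.int64(400), np.int64(190))]
```

View pics/side4.png

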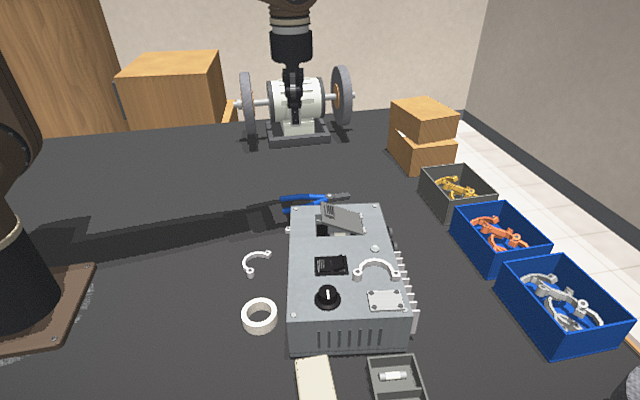

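After 1.8 s of waiting nothing in the picture has moved. The hatch at (340,218) is open and the arm is clear of everything. Next to the box, clamp_front, the tape, the bar and the tray show no change from the first picture.

```bash
python3 -c "
from plant import ctrl
print(ctrl.sign_off())"
```

```text
the job is handed in; nothing more can be done
None
```

I switched the box off, pressed the fuse hatch once so it popped open, and handed the job in at about 10 s; sign-off reports no verdict.

- **Rocker:** I pressed its raised front end down with the closed fingertips until it stopped at 98 mm above the bench, at about 8 N. Afterwards its front face was level and its rear end raised.
- **Hatch:** I pressed the pad once to about 94.7 mm, roughly 4.3 mm deep, at about 6.6 N. I then lifted away quickly, and the hatch popped up by itself.

**Last checks:**
- The hatch stayed open for about 1.8 s with no change between side pictures, and the arm was clear with no contact force beyond noise.
- Compared with the first top picture, the rocker and hatch were the only changes on the box. The knob, the clamp on the box, the front clamp, tape, bar and tray showed no change.
- The arm covered the area of the pliers and left clamp in the last top picture, so the comparison says nothing about them. The arm went nowhere near them on the bench, and the side view shows the pliers where they were.
- I judged the hatch angle by eye rather than measuring it.

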